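# Weigh one struck measure of grinding balls

### The arm

A 6-joint arm with a two-finger parallel gripper is mounted at the origin on the work surface. World frame = base frame: x ahead of the robot, y to its left, z up, the work surface at z = 0. Lengths are in mm, angles in rad, forces in N, time in s.
With the tool pointing down it reaches from about 375 to 925 mm from the base axis. Payload 5.7 kg.
Tool frame: the origin (TCP) lies midway between the tips of the shut fingers; the grasp point (between the pads) lies 19 mm behind it; y points along the fingers, z is the direction in which the jaws open and shut, and the axes are right-handed (so a half turn about y gives the same grasp; the last joint's range is limited). The gripper opens to 85 mm and grips with 20 to 120 N. Pads are 22 mm wide; open, the fingers measure 114 mm over their backs; the gripper's body (76 mm by 85 mm) begins 54 mm behind the grasp point. The pads swing forward as they close: fully open they stand 13 mm farther back than shut.
Start: joints at [-1.371, 0.359, 1.51, -0, 1.272, -0.115], TCP at [185.76, -570.488, 231.267] pointing down, gripper open.
Joint ranges: [-2.97, 2.97], [-1.01, 2.36], [0.21, 2.38], [-0.96, 4.11], [0.2, 2.71], [-2.98, 2.98]. Speed limits (rad/s): [2.39, 2.39, 3.14, 3.14, 3.14, 3.14].

### API

Orientations are given as [roll, pitch, yaw] about the fixed x, y, z axes, in that order (R = Rz(yaw) Ry(pitch) Rx(roll)).
In Python, from plant import ctrl, kin, vision, job, status gives the robot as it stands. The module is installed in compiled form; this text tells all that it offers. Calls block until the motion is done:
- ctrl.move_pose(position, orientation): joint-space move of the TCP to a pose.
- ctrl.servo_line(position, v=150, orientation=None): straight line of the TCP; orientation=None keeps the orientation; v is the mean speed in mm/s.
- ctrl.movej(angles): joint-space move.
- ctrl.open_gripper() and ctrl.close_gripper(grasp_force=None): open the fingers fully, or close them until they stop; grasp_force is the grip in N (None keeps the last).
- ctrl.wait(seconds).
- kin.solve_ik(position, orientation): joint angles nearest the present ones, or None.
- vision.get_image(name): name is "scene" or "side" or "wrist"; returns a dict with "frame" (384x512x3 uint8, red, green, blue), "vertical_fov" (degrees; the focal length in pixels is half the picture's height over the tangent of half this angle, whatever the lens; pixels are square), "cx", "cy" (the principal point, pixels), "origin" and "rotation" of the camera in the world. Camera axes: x right, y up, looking along -z (the intrinsics and any distortion apply to the point x, -y, -z); pixel columns grow to the right and rows downward; lengths in mm; the calibration is good to about 2 mm. The wrist camera is an equidistant fisheye: a pixel r from the principal point sees the ray r / f radians off the axis. A picture is of the moment at which its call begins. There is no depth.
A pose or a line that the arm cannot do raises ctrl.PlanningError and nothing moves.
- job.job_done(): hands the job in, once; it reports no verdict.
Readings, each from a call of its own:
- status.read_time_s(): time.
- status.read_joint_positions(): joint angles.
- status.read_qvel(): joint speeds.
- status.read_effort(): joint torques, N m.
- status.read_ee_pos(): TCP position.
- status.read_eef_rot(): TCP orientation.
- status.read_ft_force(): force on the tool from outside, world axes, zero at the start.
- status.read_ft_torque(): the same for the moment, N m.
- status.read_opening(): finger opening in mm.
Only numpy, scipy, OpenCV 4.12 (cv2) and the standard library are available. Lean on these libraries where they do the work, as an engineer would, in place of code of your own. Each camera call takes 0.05 s, during which the arm holds its last target. There are 200 camera calls.

### The job

Weigh one level measure of grinding balls: dig the measuring scoop full from the bin, a ball in each of its four pockets, lift it out and draw it level and sideways under the strike bar, the ledge behind its bowl pressed lightly up against the bar from one end of the ledge to the other, so that the surplus is struck off. Then stand the scoop with its four balls upright in the middle of the balance pan and let go; every other ball must be back in the bin. Never touch the balls with the gripper, never press hard on the bar, and leave the other things where they are.

Things in the scene. Friction and masses are not known exactly. Their poses are not given: they have to be found in the camera images.
- bin: Steel ball bin, fixed, 242 (its x) by 168 mm (y); origin on the bench, mid width. Flat trough floor 4 mm up, y = -27 to 27, x = -105 to 80; its sides are vertical to 16 mm, then slope out to y = +-82 at 54 mm. Far end wall steep, from x = 80 to 96 at 54 mm; near one from x = -105 to -127 at 40 mm. Balls start at x = -8 to 80, the near part is free. Post for the strike bar at x = 112 to 132, 124 mm high
- strike_bar: Steel strike bar along the bin's middle line, 8 mm wide, 12 mm high, a cantilever from the post towards the robot, free tip at bin x = -3. Origin: middle of the underside at the tip, 100 mm above the bench; x along the bar to the post. It yields upward on a spring: about 3 N starts it, then 2.5 N per mm, solid stop after 8 mm. Over 25 N is too hard
- scoop: Aluminium scoop, about 0.15 kg, flat underside. Origin: underside, below the bowl centre; x to the nose, z up. Bowl x, y = -21 to 21, floor z = 2 mm, a rib along y = 0 makes two lanes. Side walls, outside y = +-24, 16 mm high. In front a sill 7 to 8.5 mm high (x = 21 to 33), then a ramp to the thin lip at x = 47, z = 0. Surplus balls ride on the sill or on top. Handle neck at x = -53 to -35
- scoop_grip (a point): Middle of the scoop's black handle bar, 52 mm long (scoop x), 16 mm wide (y), 14 mm high, at scoop x = -66, y = 0, z = 73 mm; its axes are the scoop's
- scoop_ledge (a point): Middle of the top of the scoop's flat ledge behind the bowl, at scoop x = -28, y = 0, z = 23.5 mm; the ledge spans x = -35 to -21, y = -35 to 35. This face slides along under the strike bar; level balls (tops at z = 22 mm) then pass below the bar
- scoop_bowl (a point): Centre of the level fill in the bowl, at scoop x = 0, y = 0, z = 12 mm; the four level balls' centres lie round it at the points pocket1 to pocket4. A ball resting higher is surplus. Pockets left empty by a first push mostly fill when the scoop, kept on the trough floor, is drawn back some 50 mm and pushed to the far wall again
- pocket1 (a point): Where the centre of a ball in the back left pocket of the bowl lies, at scoop x = -10.5, y = 10.3, z = 12 mm (a seated ball is within about 4 mm)
- pocket2 (a point): Where the centre of a ball in the back right pocket of the bowl lies, at scoop x = -10.5, y = -10.3, z = 12 mm (a seated ball is within about 4 mm)
- pocket3 (a point): Where the centre of a ball in the front left pocket of the bowl lies, at scoop x = 10, y = 10.3, z = 12 mm (a seated ball is within about 4 mm)
- pocket4 (a point): Where the centre of a ball in the front right pocket of the bowl lies, at scoop x = 10, y = -10.3, z = 12 mm (a seated ball is within about 4 mm)
- pan (a point): Middle of the top face of the square steel pan, 120 by 120 mm, 50 mm above the bench, rigid, of a fixed white bench balance. Its axes are the balance's: the body is 200 mm (x) by 150 mm (y), 38 mm high, from x = -130 to 70 of this point, display at the -x end
- ball1: White ceramic grinding ball, 20 mm across, 25 g, slippery, rolls; origin at its centre. One of eight alike in the bin
- ball2: White ceramic grinding ball, 20 mm across, 25 g, slippery, rolls; origin at its centre. One of eight alike in the bin
- ball3: White ceramic grinding ball, 20 mm across, 25 g, slippery, rolls; origin at its centre. One of eight alike in the bin
- ball4: White ceramic grinding ball, 20 mm across, 25 g, slippery, rolls; origin at its centre. One of eight alike in the bin
- ball5: White ceramic grinding ball, 20 mm across, 25 g, slippery, rolls; origin at its centre. One of eight alike in the bin
- ball6: White ceramic grinding ball, 20 mm across, 25 g, slippery, rolls; origin at its centre. One of eight alike in the bin
- ball7: White ceramic grinding ball, 20 mm across, 25 g, slippery, rolls; origin at its centre. One of eight alike in the bin
- ball8: White ceramic grinding ball, 20 mm across, 25 g, slippery, rolls; origin at its centre. One of eight alike in the bin
- slide_box: Cardboard slide box, 85 x 50 x 35 mm; a bystander, leave it alone. Origin: centre of its underside
- reagent: Amber glass bottle, 52 mm across, 110 mm high; a bystander, leave it alone. Origin: centre of its underside
- oil_jar: Small glass jar, 44 mm across, 50 mm high; a bystander, leave it alone. Origin: centre of its underside
- cover_box: Small paper box, 50 x 35 x 18 mm; a bystander, leave it alone. Origin: centre of its underside
- brush: Brush, 150 mm long, lying; a bystander, leave it alone. Origin: centre of its underside
Things that resemble listed ones, but are neither listed nor needed, are in the scene too. Leave any blue or pink look-alike of the scoop alone.

How it is judged (in metres and radians):
On the way, in this order (a step that is already met when the one before it is completed fails the run):
1. the scoop is lifted clear of the trough (its underside more than 45 mm above the bench, over the bin) with a ball in each of the four pockets of its bowl (z of scoop in the frame of bin above 0.045 m and horizontal distance between scoop and bin below 0.1 m and distance between any of ball1, ball2, ball3, ball4, ball5, ball6, ball7, ball8 and pocket1 below 0.008 m and distance between any of ball1, ball2, ball3, ball4, ball5, ball6, ball7, ball8 and pocket2 below 0.008 m and distance between any of ball1, ball2, ball3, ball4, ball5, ball6, ball7, ball8 and pocket3 below 0.008 m and distance between any of ball1, ball2, ball3, ball4, ball5, ball6, ball7, ball8 and pocket4 below 0.008 m), for 0.1 s.
2. the level scoop is pressed up under the strike bar (over 0.3 N on the bar, ledge less than 3 mm below it) near one end of the ledge, more than 22 mm from its middle (contact force between anything else and strike_bar above 0.3 N and z of scoop_ledge in the frame of strike_bar above -0.003 m and angle between scoop's own z axis and vertical below 0.15 rad and (y of scoop_ledge in the frame of strike_bar above 0.022 m or y of scoop_ledge in the frame of strike_bar below -0.022 m)), for 0.04 s.
3. still pressed up, the bar is at the middle of the ledge (within 5 mm) (contact force between anything else and strike_bar above 0.3 N and z of scoop_ledge in the frame of strike_bar above -0.003 m and angle between scoop's own z axis and vertical below 0.15 rad and y of scoop_ledge in the frame of strike_bar between -0.005 and 0.005 m), for 0.02 s.
4. still pressed up, the bar is again more than 22 mm from the middle of the ledge, with a ball in each of the four pockets (all of step 2 and distance between any of ball1, ball2, ball3, ball4, ball5, ball6, ball7, ball8 and pocket1 below 0.008 m and distance between any of ball1, ball2, ball3, ball4, ball5, ball6, ball7, ball8 and pocket2 below 0.008 m and distance between any of ball1, ball2, ball3, ball4, ball5, ball6, ball7, ball8 and pocket3 below 0.008 m and distance between any of ball1, ball2, ball3, ball4, ball5, ball6, ball7, ball8 and pocket4 below 0.008 m), for 0.04 s.
At the end, for the whole second after the job is handed in: A ball in each of the scoop's four pockets (within 8 mm), none riding on top (no ball centre over 69 mm), the other four in the bin; the scoop released, at rest, upright within 0.08 rad on the balance pan, its origin within 30 mm of the pan's middle (distance between any of ball1, ball2, ball3, ball4, ball5, ball6, ball7, ball8 and pocket1 below 0.008 m and distance between any of ball1, ball2, ball3, ball4, ball5, ball6, ball7, ball8 and pocket2 below 0.008 m and distance between any of ball1, ball2, ball3, ball4, ball5, ball6, ball7, ball8 and pocket3 below 0.008 m and distance between any of ball1, ball2, ball3, ball4, ball5, ball6, ball7, ball8 and pocket4 below 0.008 m and (horizontal distance between ball1 and bin below 0.15 m or horizontal distance between ball1 and scoop_bowl below 0.02 m) and (horizontal distance between ball2 and bin below 0.15 m or horizontal distance between ball2 and scoop_bowl below 0.02 m) and (horizontal distance between ball3 and bin below 0.15 m or horizontal distance between ball3 and scoop_bowl below 0.02 m) and (horizontal distance between ball4 and bin below 0.15 m or horizontal distance between ball4 and scoop_bowl below 0.02 m) and (horizontal distance between ball5 and bin below 0.15 m or horizontal distance between ball5 and scoop_bowl below 0.02 m) and (horizontal distance between ball6 and bin below 0.15 m or horizontal distance between ball6 and scoop_bowl below 0.02 m) and (horizontal distance between ball7 and bin below 0.15 m or horizontal distance between ball7 and scoop_bowl below 0.02 m) and (horizontal distance between ball8 and bin below 0.15 m or horizontal distance between ball8 and scoop_bowl below 0.02 m) and height (world z) of ball1 between 0.0122 and 0.069 m and height (world z) of ball2 between 0.0122 and 0.069 m and height (world z) of ball3 between 0.0122 and 0.069 m and height (world z) of ball4 between 0.0122 and 0.069 m and height (world z) of ball5 between 0.0122 and 0.069 m and height (world z) of ball6 between 0.0122 and 0.069 m and height (world z) of ball7 between 0.0122 and 0.069 m and height (world z) of ball8 between 0.0122 and 0.069 m and horizontal distance between scoop and pan below 0.03 m and height (world z) of scoop between 0.046 and 0.055 m and angle between scoop's own z axis and vertical below 0.08 rad and linear speed of scoop below 0.02 m/s); the robot touches nothing.
It fails at once if the gripper touches a ball (contact force between the fingers and ball1 above 0.2 N or contact force between the fingers and ball2 above 0.2 N or contact force between the fingers and ball3 above 0.2 N or contact force between the fingers and ball4 above 0.2 N or contact force between the fingers and ball5 above 0.2 N or contact force between the fingers and ball6 above 0.2 N or contact force between the fingers and ball7 above 0.2 N or contact force between the fingers and ball8 above 0.2 N).
It fails at once if the scoop presses on the strike bar with more than 25 N (contact force between scoop and strike_bar above 25 N).
It fails at once if a bystander is moved by more than 30 mm (distance of any of slide_box, reagent, oil_jar, cover_box, brush from where it was at the start of the episode above 0.03 m).
It also fails if it takes over 61 s, if anything falls off the work surface, if the arm or the gripper's body presses on something with over 40 N, if the wrist force passes 120 N, or if a joint passes its speed limit or range.

## Working session

There is one attempt and no reset: what is moved stays moved. The work goes in short steps, each a Python script; the robot and the scene stay as the last script left them, time stands still between calls to the robot, and variables do not carry over. Pictures are saved under pics/ and viewed, about 8 in all and at most 12, crops included, and the job is handed in when it is done.

```bash
mkdir -p pics
cat > h.py <<'E'
import numpy as np, cv2
from plant import ctrl, kin, vision, job, status
def snap(name, fn, crop=None, scale=1):
    d=vision.get_image(name); np.savez('pics/'+fn+'.npz',**{k:np.array(v) for k,v in d.items()})
    im=d['frame'][:,:,::-1]
    if crop: im=im[crop[1]:crop[3],crop[0]:crop[2]]
    if scale!=1: im=cv2.resize(im,None,fx=scale,fy=scale,interpolation=cv2.INTER_CUBIC)
    cv2.imwrite('pics/'+fn+'.png',im); return d
def ray(d,u,v,fish=False):
    h=d['frame'].shape[0]; f=h/2/np.tan(np.radians(float(d['vertical_fov']))/2)
    a=np.array([u-float(d['cx']),v-float(d['cy'])])/f
    if fish:
        r=np.hypot(*a); s=np.sin(r)/r if r>1e-9 else 1; c=np.array([a[0]*s,-a[1]*s,-np.cos(r)])
    else: c=np.array([a[0],-a[1],-1.])
    return np.array(d['origin']), np.array(d['rotation'])@c
def at(d,u,v,z,fish=False):
    o,r=ray(d,u,v,fish); return o+r*(z-o[2])/r[2]
def proj(d,p,fish=False):
    h=d['frame'].shape[0]; f=h/2/np.tan(np.radians(float(d['vertical_fov']))/2)
    c=np.array(d['rotation']).T@(np.array(p,float)-np.array(d['origin'])); x,y,z=c[0],-c[1],-c[2]
    if fish:
        n=np.hypot(x,y); t=np.arctan2(n,z); k=f*t/n
    else: k=f/z
    return np.array([float(d['cx'])+k*x,float(d['cy'])+k*y])
E
python3 - <<'E'
from h import *
for n in("scene","side","wrist"):
    d=snap(n,n+'0',scale=1.5); print(n,d['vertical_fov'],d['cx'],d['cy'],np.round(d['origin']),np.round(d['rotation'],2).tolist(),[k for k in d])
print(status.read_eef_rot(),status.read_opening())
E
```

```text
scene 51.89440107252123 260.6767350046444 192.98053153886963 [1475. -628.  986.] [0.88, -0.01, 1.05] ['frame', 'vertical_fov', 'cx', 'cy', 'origin', 'rotation']
side 54.98016694915153 253.341577560427 192.09721621660353 [379. 961. 721.] [1.05, 0.01, -3.0] ['frame', 'vertical_fov', 'cx', 'cy', 'origin', 'rotation']
wrist 65.70646984690485 254.85618249131858 184.9495864145289 [ 248. -550.  373.] [-0.26, 0.0, -1.26] ['frame', 'vertical_fov', 'cx', 'cy', 'origin', 'rotation']
[-1.57223063e+00  1.89257704e-04 -2.82681772e+00] 85.5649616433876
```

```bash
sed -i "s/np.array(d\['rotation'\])/RM(d['rotation'])/; s/RM(d\['rotation'\])\.T/RM(d['rotation']).T/" h.py
cat >> h.py <<'E'
from scipy.spatial.transform import Rotation as Ro
def RM(r): return Ro.from_euler('xyz',np.array(r,float)).as_matrix()
def load(fn): return dict(np.load('pics/'+fn+'.npz'))
E
grep -n RM h.py
```

```text
15:    return np.array(d['origin']), RM(d['rotation'])@c
20:    c=RM(d['rotation']).T@(np.array(p,float)-np.array(d['origin'])); x,y,z=c[0],-c[1],-c[2]
26:def RM(r): return Ro.from_euler('xyz',np.array(r,float)).as_matrix()
```

View pics/scene0.png

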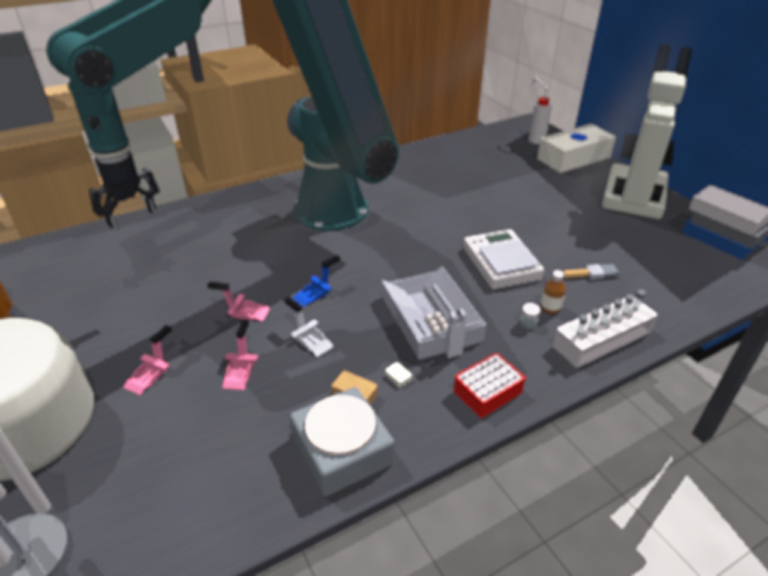

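View pics/side0.png

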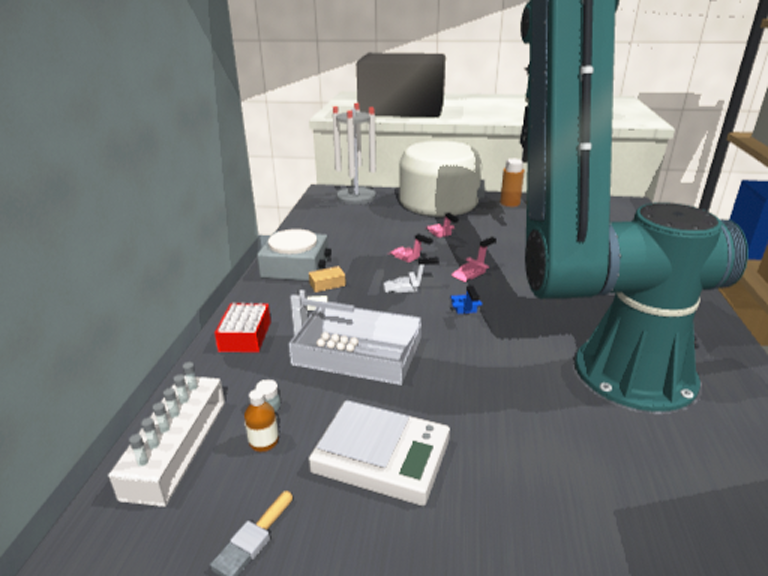

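Run:
```python
from h import *
d=load('scene0'); e=load('side0')
for n,u,v,z in [("scoopbowl",316,343,10),("handle",294,303,73),("bin front/near corner",384,280,40),("bin cen",435,310,20),("pan",508,258,50),("bartip",432,290,106),("posttop",457,312,124)]:
    print(n,np.round(at(d,u/1.5,v/1.5,z)))
for n,u,v,z in [("scoopbowl",400,285,10),("handle",428,261,73),("bin cen",355,340,20),("pan",362,435,50),("bartip",352,308,106),("posttop",298,296,124)]:
    print(n,np.round(at(e,u/1.5,v/1.5,z)))
# candidate view pose
R=Ro.from_euler('xyz',status.read_eef_rot()).as_matrix(); print(np.round(R,3))
dd=load('wrist0'); print(R.T@(dd['origin']-status.read_ee_pos()), np.round(R.T@RM(dd['rotation']),3))
```

```text
scoopbowl [ 535. -286.   10.]
handle [ 448. -299.   73.]
bin front/near corner [439. -51.  40.]
bin cen [582.  13.  20.]
pan [529. 277.  50.]
bartip [599. -12. 106.]
posttop [707. -18. 124.]
scoopbowl [ 514. -276.   10.]
handle [ 445. -298.   73.]
bin cen [582.  -6.  20.]
pan [512. 300.  50.]
bartip [584.  -0. 106.]
posttop [700.  -4. 124.]
[[-0.951 -0.     0.31 ]
 [-0.31   0.001 -0.951]
 [-0.    -1.    -0.001]]
[-6.56024046e+01 -1.42769844e+02  1.25645697e-01] [[-0.    -0.965 -0.262]
 [ 0.     0.262 -0.965]
 [ 1.    -0.     0.   ]]
```

```bash
python3 - <<'E'
from h import *
def down(yaw): # tool x at heading yaw, y down
    x=np.array([np.cos(yaw),np.sin(yaw),0]);y=np.array([0,0,-1.]);return Ro.from_matrix(np.c_[x,y,np.cross(x,y)]).as_euler('xyz')
for s in (0,np.pi):
    for p in ([555,-120,280],[447,-298,150],[590,0,160],[465,290,160]):
        q=kin.solve_ik(p,down(s)); print(s,p,None if q is None else np.round(q,2))
try:
    ctrl.move_pose([555,-120,280],down(np.pi)); snap('wrist','w1',scale=1.5)
except Exception as e: print(repr(e))
print(status.read_time_s(),status.read_joint_positions())
E
cat >> h.py <<'E'
def down(yaw):
    x=np.array([np.cos(yaw),np.sin(yaw),0]);y=np.array([0,0,-1.]);return Ro.from_matrix(np.c_[x,y,np.cross(x,y)]).as_euler('xyz')
E
```

```text
0 [555, -120, 280] [-0.33  0.27  1.51  0.    1.35 -1.91]
0 [447, -298, 150] [-0.72  0.36  1.74  0.    1.04 -2.29]
0 [590, 0, 160] [-0.12  0.42  1.61  0.    1.11 -1.69]
0 [465, 290, 160] [ 0.43  0.36  1.71  0.    1.07 -1.14]
3.141592653589793 [555, -120, 280] [-0.33  0.27  1.51 -0.    1.35  1.24]
3.141592653589793 [447, -298, 150] [-0.72  0.36  1.74 -0.    1.04  0.85]
3.141592653589793 [590, 0, 160] [-0.12  0.42  1.61 -0.    1.11  1.45]
3.141592653589793 [465, 290, 160] [ 0.43  0.36  1.71 -0.    1.07  2.  ]
2.3 [-3.35978853e-01  2.72103825e-01  1.51469521e+00 -2.63105747e-04
  1.35486976e+00  1.23595106e+00]
```

View pics/w1.png

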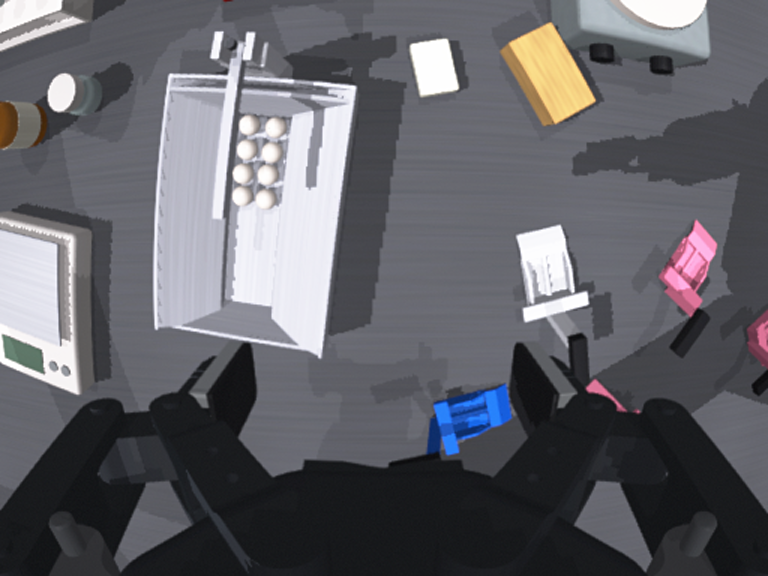

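Run:
```python
from h import *
from scipy.optimize import least_squares as LS
d=load('w1')
def fit(pts,x0,wz=None):
    def T(p,q): c,s=np.cos(p[2]),np.sin(p[2]); return [p[0]+c*q[0]-s*q[1],p[1]+s*q[0]+c*q[1],q[2]]
    f=lambda p:np.concatenate([(proj(d,T(p,q),True)-np.array(u)/1.5) for u,q in pts])
    r=LS(f,x0,x_scale=[10,10,.1],loss='soft_l1'); print(np.round(r.x,3),np.round(r.fun.reshape(-1,2),1).tolist()); return r.x
fit([((170,75),(96,82,54)),((356,86),(96,-82,54)),((232,303),(-105,27,4)),((271,307),(-105,-27,4)),((218,217),(-3,0,112)),((157,328),(-127,62,40)),((322,355),(-127,-62,40))],[583,0,0])
fit([((170,75),(96,82,54)),((356,86),(96,-82,54)),((218,217),(-3,0,112)),((232,303),(-105,27,4)),((271,307),(-105,-27,4))],[583,0,0])
fit([((518,236),(47,24,0)),((562,226),(47,-24,0)),((522,308),(-21,35,23.5)),((587,291),(-21,-35,23.5)),((525,321),(-35,35,21)),((589,305),(-35,-35,21))],[520,-280,.2])
for u,v,z in [(578,350,80),(578,335,80)]: print(at(d,u/1.5,v/1.5,z,True))
for u,v in [(0,226),(60,238),(60,345)]: print('pan',at(d,u/1.5,v/1.5,50,True))
```

```text
[ 5.84538e+02 -4.00400e+00 -1.32000e-01] [[0.2, 10.4], [-1.7, 10.2], [-2.2, -2.6], [5.3, -0.6], [2.3, 0.5], [18.3, -1.2], [-11.0, -6.6]]
[ 5.85758e+02 -2.40700e+00 -1.50000e-01] [[0.4, 8.6], [-1.8, 10.6], [0.9, -0.6], [-4.4, -3.9], [3.0, -1.2]]
[ 5.08660e+02 -2.89688e+02  2.29000e-01] [[-0.1, -0.5], [-0.3, -0.2], [1.3, 0.5], [0.3, 1.1], [-0.1, -0.2], [-1.0, -0.3]]
[ 459.43496314 -298.05798262   80.        ]
[ 474.23295249 -295.59567419   80.        ]
pan [579.73293224 309.16618864  50.        ]
pan [561.70737772 210.50145273  50.        ]
pan [440.98071421 240.96031655  50.        ]
```

Run:
```python
from h import *
d=load('scene0')
for n,u,v,z in [("pink1 handle",218,287,76),("pink1 bowl",255,310,10),("pink1 neck top",230,289,60),("blue handle",331,262,76),("blue bowl",308,295,10),("pink3 handle",243,328,76)]:
    print(n,np.round(at(d,u/1.5,v/1.5,z)))
w=load('w1'); im=w['frame'][15:245,90:260,::-1]
cv2.imwrite('pics/w1c.png',cv2.resize(im,None,fx=2.6,fy=2.6,interpolation=cv2.INTER_CUBIC))
```

```text
pink1 handle [ 307. -438.   76.]
pink1 bowl [ 355. -371.   10.]
pink1 neck top [ 308. -411.   60.]
blue handle [ 348. -156.   76.]
blue bowl [ 366. -233.   10.]
pink3 handle [ 476. -432.   76.]
```

View pics/w1c.png

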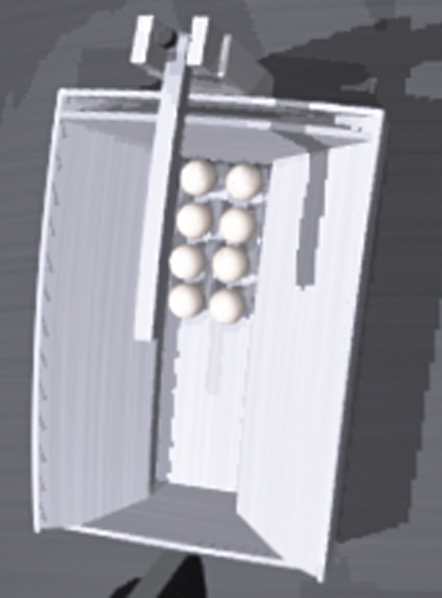

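Run:
```python
from h import *
from scipy.optimize import least_squares as LS
d=load('w1')
pts=[((166,483),(-105,27,4)),((238,492),(-111,-27,16)),((62,118),(96,82,54)),((372,140),(96,-82,54)),((37,528),(-127,82,54)),((322,578),(-127,-82,54)),((75,522),(-127,62,40)),((280,560),(-127,-62,40)),((145,338),(-3,0,112)),((180,40),(112,0,112))]
def T(p,q): c,s=np.cos(p[2]),np.sin(p[2]); return [p[0]+c*q[0]-s*q[1],p[1]+s*q[0]+c*q[1],q[2]]
px=lambda u:np.array([90+u[0]/2.6,15+u[1]/2.6])
f=lambda p:np.concatenate([(proj(d,T(p,q),True)-px(u)) for u,q in pts])
r=LS(f,[583,0,0],x_scale=[10,10,.1],loss='soft_l1'); print(np.round(r.x,3)); print(np.round(r.fun.reshape(-1,2),1).tolist())
p=r.x
def inv(w): c,s=np.cos(p[2]),np.sin(p[2]); a,b=w[0]-p[0],w[1]-p[1]; return np.round([c*a+s*b,-s*a+c*b],1)
for u in [(220.5,178.5),(206,301.5),(213,225)]: print('ballmid',inv(at(d,*px(u),14,True)))
print('tip',inv(at(d,*px((145,338)),112,True)),'barend',inv(at(d,*px((180,40)),112,True)))
# grasp
a=.229; R=down(a+np.pi); g=np.array([508.7,-289.7])-66*np.array([np.cos(a),np.sin(a)])
ctrl.move_pose([*g,160],R); ctrl.servo_line([*g,110],v=100)
snap('wrist','w2',scale=1.5); print(status.read_time_s())
```

```text
[ 5.84784e+02 -1.82400e+00 -1.50000e-01]
[[-3.8, -2.1], [-0.3, 6.2], [-0.5, -1.1], [2.0, -0.1], [0.3, -0.7], [-0.8, -0.6], [1.4, 0.6], [2.8, -0.0], [-0.0, -0.0], [-0.7, 10.4]]
ballmid [70.7  1.9]
ballmid [3.6 1.7]
ballmid [45.3  2.7]
tip [-3. -0.] barend [123.9   1.2]
3.975
```

View pics/w2.png

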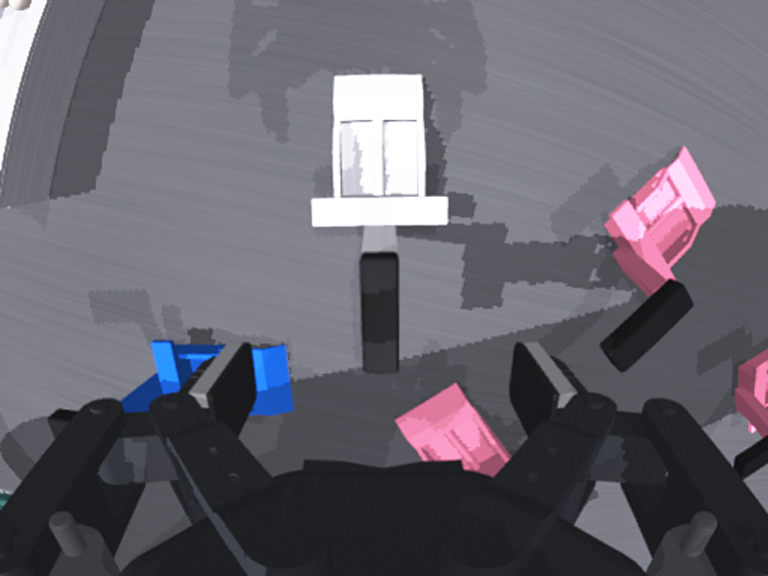

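Run:
```python
from h import *
d=load('w2'); a=.229
def loc(w): v=w[:2]-np.array([508.7,-289.7]); c,s=np.cos(a),np.sin(a); return np.round([c*v[0]+s*v[1],-s*v[0]+c*v[1]],1)
for u,v,z in [(379,255,80),(380,371,80),(313,199,23.5),(447,198,23.5),(334,75,0),(424,75,0),(313,226,23.5),(447,224,23.5)]: print(loc(at(d,u/1.5,v/1.5,z,True)))
g=np.array([508.7,-289.7])-66*np.array([np.cos(a),np.sin(a)])
ctrl.servo_line([*g,54],v=60); print(status.read_ee_pos(),status.read_ft_force())
ctrl.close_gripper(100); print(status.read_opening(),status.read_ft_force(),status.read_ee_pos(),status.read_time_s())
```

```text
[-37.6   1. ]
[-88.8   0.6]
[-20.   35.6]
[-19.5 -33.8]
[49.1 26.8]
[ 49.  -23.6]
[-34.2  36. ]
[-33.1 -34.2]
[ 444.67884726 -304.90565167   54.28206367] [-0.8399433  -0.38787553  0.32195328]
14.120006537533431 [-0.69448037  0.19218714  2.13857772] [ 444.52257383 -304.72338562   54.1893936 ] 5.7083
```

```bash
cat >> h.py <<'E'
BIN=np.array([584.8,-1.8]); BY=-0.150; OFF=67.5; DZ=54.2
def tcp(bx,by,z,yaw=BY):
    "TCP for scoop origin at bin (bx,by), underside world z"
    c,s=np.cos(BY),np.sin(BY); p=BIN+[c*bx-s*by,s*bx+c*by]
    p=p-OFF*np.array([np.cos(yaw),np.sin(yaw)]); return [*p,z+DZ]
def go(bx,by,z,v=100,yaw=BY): ctrl.servo_line(tcp(bx,by,z,yaw),v=v,orientation=down(yaw+np.pi))
def binloc(w):
    c,s=np.cos(BY),np.sin(BY); v=np.array(w[:2])-BIN; return np.round([c*v[0]+s*v[1],-s*v[0]+c*v[1]],1)
def scloc(w):
    "world point to scoop frame from present TCP"
    e=status.read_ee_pos(); R=Ro.from_euler('xyz',status.read_eef_rot()).as_matrix(); sx=-R[:2,0]/np.linalg.norm(R[:2,0])
    v=np.array(w[:2])-e[:2]; return np.round([sx@v-OFF,-sx[1]*v[0]+sx[0]*v[1]],1)
E
python3 - <<'E'
from h import *
e=status.read_ee_pos(); ctrl.servo_line([e[0],e[1],190],v=150)
ctrl.move_pose(tcp(-60,0,110),down(BY+np.pi)); go(-60,0,30)
snap('wrist','w3',scale=1.5); print(status.read_ee_pos(),tcp(-60,0,30),status.read_ft_force(),status.read_time_s())
E
```

```text
[459.39387078  17.10940431  84.76028479] [np.float64(458.7316875631546), np.float64(17.2533618903839), 84.2] [-0.13858366  0.73199512 -1.66314596] 8.9917
```

View pics/w3.png

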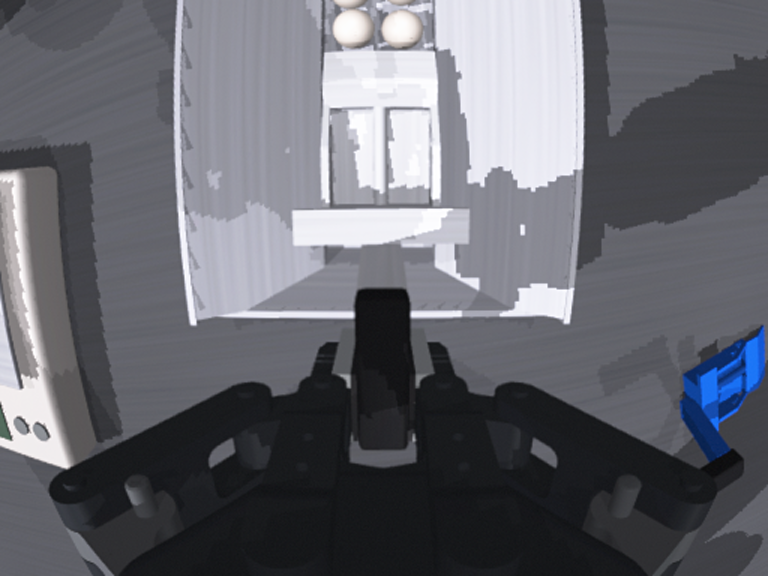

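Run:
```python
from h import *
d=load('w3')
for n,u,v,z in [("rimL",178,100,54),("rimR",580,100,54),("rimL2",190,322,54),("rimR2",571,322,54),("ballL",352,28,14),("ballR",402,28,14)]:
    w=at(d,u/1.5,v/1.5,z,True); print(n,binloc(w))
zs=30.5
for n,u,v,z in [("lipL",324,52,0),("lipR",437,52,0),("lfL",292,209,23.5),("lfR",470,209,23.5),("lbL",293,245,23.5),("lbR",469,245,23.5),("wallfL",321,107,16),("rib",379,107,10),("handlefront",383,290,80)]:
    w=at(d,u/1.5,v/1.5,z+zs,True); print(n,binloc(w),scloc(w))
```

```text
rimL [-32.8  83.3]
rimR [-33.2 -81.3]
rimL2 [-128.7   84.9]
rimR2 [-128.7  -84.2]
ballL [ 3.8 13.8]
ballR [ 3.7 -9.9]
lipL [-12.3  25. ] [47.1 25. ]
lipR [-12.3 -24.5] [ 47.  -24.5]
lfL [-80.2  35.1] [-20.9  35.2]
lfR [-80.3 -35.2] [-20.9 -35.1]
lbL [-94.8  35.3] [-35.4  35.3]
lbR [-94.8 -35.3] [-35.5 -35.3]
wallfL [-39.4  24. ] [19.9 24.1]
rib [-39.1   0.8] [20.2  0.9]
handlefront [-96.5  -0.7] [-37.2  -0.7]
```

```bash
sed -i 's/BIN=np.array(\[584.8,-1.8\])/BIN=np.array([584.9,-1.0])/' h.py
python3 - <<'E'
from h import *
f0=np.array(status.read_ft_force())
def rep(t): print(t,np.round(np.array(status.read_ft_force())-f0,1),np.round(status.read_ee_pos(),1),status.read_time_s())
go(-60,0,8,60); rep('8')
for z in (5,4,3.4): go(-60,0,z,30); rep(z)
E
```

```text
8 [-0.6 -0.4 -0.8] [458.4  18.1  61.7] 9.5083
5 [-0.3 -0.6  0.1] [458.8  18.   59.2] 9.7583
4 [-0.7 -0.9  1.4] [459.   18.   58.3] 10.0083
3.4 [-1.6  0.1  6.9] [458.8  18.2  58.1] 10.2583
```

Run:
```python
from h import *
def rep(t): print(t,np.round(np.array(status.read_ft_force()),1),np.round(binloc(status.read_ee_pos())+[OFF,0],1),round(status.read_ee_pos()[2],1),status.read_time_s())
for x in (-20,0,10,20,27,31): go(x,0,3.6,100 if x<=0 else 70); rep(x)
snap('wrist','w4',crop=(190,0,330,190),scale=3)
```

```text
-20 [0.9 0.3 0.7] [-19.1   0. ] 58.0 10.8083
0 [-4.4  1.3 11. ] [-2.   0.1] 58.1 11.1583
10 [-8.5  1.1 15.6] [6.3 0.1] 58.1 11.45
20 [-8.2  1.  16. ] [16.3  0. ] 58.1 11.7417
27 [-10.4   1.5  17.3] [22.5  0. ] 58.1 11.9917
31 [-12.8   1.   18.7] [25.7  0. ] 58.1 12.2417
```

View pics/w4.png

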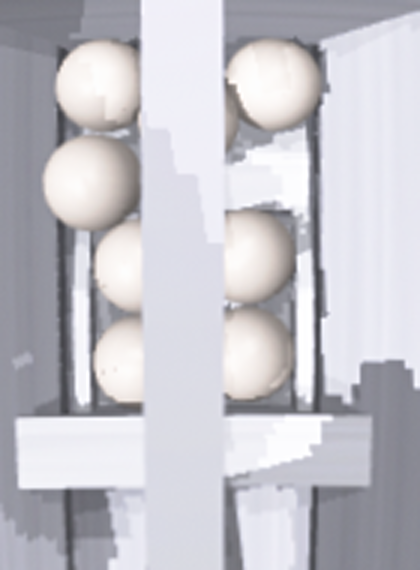

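Run:
```python
from h import *
d=load('w4'); e=status.read_ee_pos()
c,s=np.cos(BY),np.sin(BY)
for x,y in [(-10.5,10.3),(-10.5,-10.3),(10,10.3),(10,-10.3)]:
    p=e[:2]+np.array([c*(OFF+x)-s*y,s*(OFF+x)+c*y]); print((proj(d,[*p,16],True)-[190,0])*3)
def rep(t): print(t,np.round(np.array(status.read_ft_force()),1),np.round(binloc(status.read_ee_pos())+[OFF,0],1),round(status.read_ee_pos()[2]-DZ,1),status.read_time_s())
go(26,0,20,40); rep('up'); go(26,0,53,50); rep('up'); ctrl.wait(.2)
snap('wrist','w5',crop=(190,0,330,190),scale=3); rep('')
```

```text
[142.44679315 359.29728146]
[242.63071249 359.30386464]
[141.96327624 260.3609742 ]
[243.16158587 260.35958219]
up [-1.5  0.  -3. ] [25.9  0. ] 19.9 12.8667
up [-0.2 -0.3 -2.9] [26.2  0. ] 53.1 13.675
 [-0.6  0.8 -2.8] [25.8  0. ] 52.7 13.925
```

View pics/w5.png

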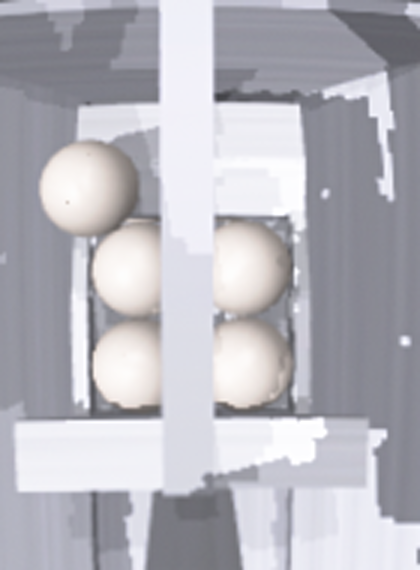

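Run:
```python
from h import *
go(26,31,57,50); go(26,31,72,40); ctrl.wait(.3)
f0=np.mean([status.read_ft_force() for _ in range(3)],0)
def rep(t): print(t,np.round(np.array(status.read_ft_force())-f0,1),np.round(binloc(status.read_ee_pos())+[OFF,0],1),round(status.read_ee_pos()[2]-DZ,2),status.read_time_s())
rep('72'); z=74
while z<80:
    go(26,31,z,15); ctrl.wait(.1); rep(round(z,1))
    f=status.read_ft_force()[2]-f0[2]
    if f<-3.5: break
    z+=.5
np.save('strike.npy',[z,*f0])
```

```text
72 [0. 0. 0.] [25.8 31. ] 71.81 15.525
74 [-0.5  0.2 -0.1] [26. 31.] 74.04 15.9083
74.5 [ 0.2  0.3 -0.5] [26. 31.] 74.5 16.2583
75.0 [-0.2  1.1 -1.2] [26. 31.] 75.02 16.6083
75.5 [-0.2  0.7 -0.6] [26. 31.] 75.5 16.9583
76.0 [-0.9  0.3 -0.8] [26. 31.] 76.02 17.3083
76.5 [-0.9  0.7 -0.6] [26. 31.] 76.5 17.6583
77.0 [-0.4 -0.  -0.8] [25.9 31. ] 76.99 18.0083
77.5 [ 0.8 -0.4 -4.2] [26.  30.9] 77.32 18.3583
```

Run:
```python
from h import *
a=np.load('strike.npy'); z=a[0]+.2; f0=a[1:]
def rep(t): print(t,np.round(np.array(status.read_ft_force())-f0,1),np.round(binloc(status.read_ee_pos())+[OFF,0],1),round(status.read_ee_pos()[2]-DZ,2),status.read_time_s())
go(26,31,z,15); ctrl.wait(.1); rep('s')
for y in np.arange(28,-33,-3):
    go(26,y,z,25); rep((int(y),round(z,2)))
    f=-(status.read_ft_force()[2]-f0[2])
    if f<3.8: z+=.25
    elif f>7: z-=.3
ctrl.wait(.15); rep('end')
snap('wrist','w6',crop=(150,0,370,190),scale=3)
```

```text
s [ 0.9 -0.9 -5.1] [26.  30.9] 77.65 18.7083
(28, np.float64(77.7)) [ 1.1  1.4 -4.6] [25.8 28.2] 77.68 18.975
(25, np.float64(77.7)) [ 0.7  2.2 -5.1] [25.6 24.9] 77.6 19.2417
(22, np.float64(77.7)) [-0.3  1.9 -4.9] [25.7 21.7] 77.6 19.5083
(19, np.float64(77.7)) [ 0.2  1.7 -5. ] [25.9 18.7] 77.63 19.775
(16, np.float64(77.7)) [ 0.3  1.4 -4.5] [26.  15.8] 77.66 20.0417
(13, np.float64(77.7)) [ 0.2  2.7 -5.3] [26.  12.8] 77.67 20.3083
(10, np.float64(77.7)) [-0.5  2.1 -5.1] [26.   9.8] 77.69 20.575
(7, np.float64(77.7)) [ 0.1  1.9 -5.3] [26.   6.7] 77.7 20.8417
(4, np.float64(77.7)) [ 0.1  1.2 -5.6] [26.   3.8] 77.67 21.1083
(1, np.float64(77.7)) [ 0.4  1.9 -4.6] [26.   0.8] 77.69 21.375
(-2, np.float64(77.7)) [-0.5  1.3 -5.9] [25.9 -2.2] 77.67 21.6417
(-5, np.float64(77.7)) [ 0.5  2.3 -5.7] [25.9 -5.2] 77.68 21.9083
(-8, np.float64(77.7)) [-0.4  2.5 -5.3] [26.  -8.3] 77.69 22.175
(-11, np.float64(77.7)) [-0.2  2.7 -5.7] [ 26.  -11.2] 77.7 22.4417
(-14, np.float64(77.7)) [-0.5  2.7 -6. ] [ 25.9 -14.2] 77.69 22.7083
(-17, np.float64(77.7)) [-0.9  2.5 -4.7] [ 26.  -17.2] 77.7 22.975
(-20, np.float64(77.7)) [-0.7  2.3 -5.8] [ 26.  -20.2] 77.69 23.2417
(-23, np.float64(77.7)) [-0.4  1.8 -4.3] [ 26.  -23.2] 77.69 23.5083
(-26, np.float64(77.7)) [ 0.   2.2 -6. ] [ 26.  -26.2] 77.68 23.775
(-29, np.float64(77.7)) [-0.6  3.3 -6. ] [ 26.  -29.3] 77.71 24.0417
(-32, np.float64(77.7)) [-0.9  1.8 -6.4] [ 26.  -32.3] 77.69 24.3083
end [-1.1  1.2 -5. ] [ 26.  -32.2] 77.72 24.4583
```

View pics/w6.png

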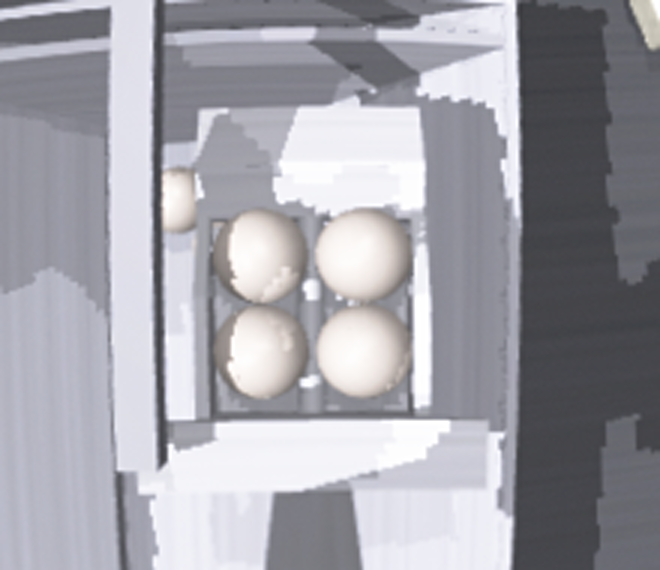

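Run:
```python
from h import *
e=load('side0');d=load('scene0')
print('reagent',at(e,262/1.5,445/1.5,0),at(d,553/1.5,310/1.5,0),'jar',at(e,266/1.5,408/1.5,0),at(d,529/1.5,326/1.5,0))
go(26,-32,66,40); go(-70,-32,66,80); go(-70,-32,125,80)
yaw=-.245; c=np.array([516,284]); p=c-OFF*np.array([np.cos(yaw),np.sin(yaw)])
ctrl.servo_line([*p,125+DZ],v=120,orientation=down(yaw+np.pi)); ctrl.wait(.3)
print(status.read_ee_pos(),status.read_time_s())
snap('wrist','w7',scale=1.5);
```

```text
reagent [691.69343168 297.92381133   0.        ] [ 7.08536188e+02  2.86246105e+02 -1.13686838e-13] jar [714.89840391 206.04677893   0.        ] [ 7.25048402e+02  1.94822254e+02 -1.13686838e-13]
[450.56200677 300.27409104 179.23154722] 30.2417
```

View pics/w7.png

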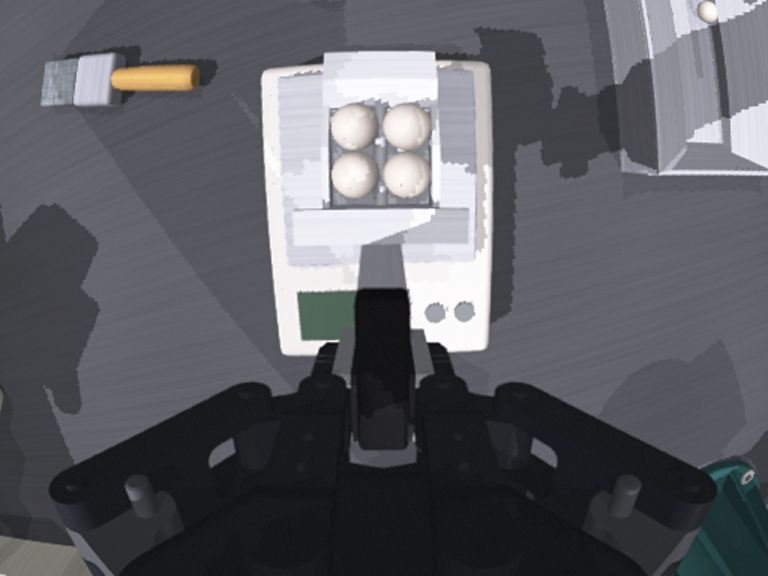

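Run:
```python
from h import *
d=load('w7'); P=np.array([at(d,u/1.5,v/1.5,50,True)[:2] for u,v in [(286,265),(475,260),(475,72),(279,75)]])
print(P,P.mean(0),np.linalg.norm(np.diff(P,axis=0),axis=1))
c=P.mean(0); yaw=-.245; p=c-OFF*np.array([np.cos(yaw),np.sin(yaw)]); R=down(yaw+np.pi)
if np.hypot(*(c-[516,284]))<30:
    f0=np.array(status.read_ft_force()); ctrl.servo_line([*p,60+DZ],v=80,orientation=R)
    for z in (54,52,51,50.4,49.9,49.4):
        ctrl.servo_line([*p,z+DZ],v=20,orientation=R); ctrl.wait(.1); f=status.read_ft_force()[2]-f0[2]; print(z,round(f,1),status.read_ee_pos()[2]-DZ)
        if f>2.5: break
print(status.read_time_s())
```

```text
[[465.49083249 359.27690422]
 [439.47890028 241.84184134]
 [554.67110109 215.53756411]
 [582.20779233 331.86276011]] [510.46215655 287.12976744] [120.28139761 118.15734478 119.5400376 ]
54 -0.7 54.04558441136693
52 -0.5 51.96279196411048
51 0.4 50.998261926800765
50.4 0.6 50.44173489962513
49.9 4.6 50.11571835911249
33.2083
```

Run:
```python
from h import *
ctrl.open_gripper(); ctrl.wait(.2); e=status.read_ee_pos(); print(status.read_opening(),e)
ctrl.servo_line([e[0],e[1],e[2]+110],v=80); ctrl.wait(.5)
a=snap('wrist','w8')['frame']; s=snap('scene','s8')['frame']
A=cv2.resize(a[:300,120:512],None,fx=1.2,fy=1.2); B=cv2.resize(s[140:260,240:370],None,fx=3,fy=3,interpolation=cv2.INTER_CUBIC)
H=max(A.shape[0],B.shape[0]); im=np.zeros((H,A.shape[1]+B.shape[1],3),np.uint8); im[:A.shape[0],:A.shape[1]]=A; im[:B.shape[0],A.shape[1]:]=B
im=cv2.resize(im,None,fx=min(1,800/im.shape[1]),fy=min(1,800/im.shape[1])); cv2.imwrite('pics/fin.png',im[:,:,::-1]); print(im.shape,status.read_time_s())
```

```text
85.73733797489353 [444.99499761 303.47906109 104.10026798]
(335, 800, 3) 36.225
```

View pics/fin.png

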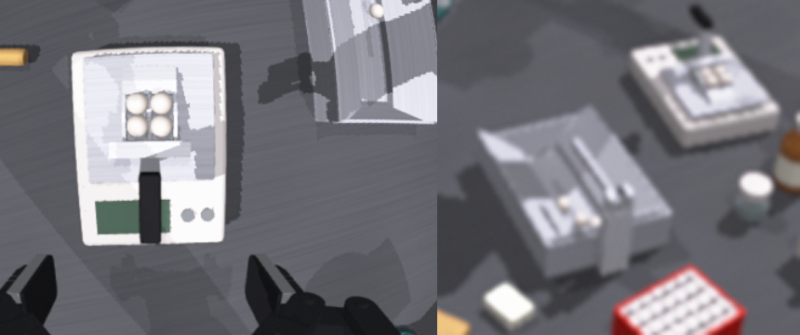

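```bash
python3 -c "
from h import *
job.job_done(); print(status.read_time_s())"
```

```text
the job is handed in; nothing more can be done
the job is handed in; nothing more can be done
```

The scoop is standing on the balance pan with a ball in each of its four pockets, the gripper is clear, and the job is handed in. The clock read about 36 s at the last check, against the 61 s limit.

- **Digging:** one push to the far wall filled all four pockets. One surplus ball was left riding on the sill when I lifted the scoop.
- **Striking:** I drew the ledge under the bar from about +31 mm to −32 mm, with 4 to 6.5 N on it throughout. That knocked the surplus ball off into the trough.
- **Placing:** the scoop was set down at the pan centre I measured from the wrist camera, touching at about 50 mm height, and released.

My last pictures, from the wrist and scene cameras, show the scoop upright in the middle of the pan with four level balls. About three of the other four balls are visible in the bin. I couldn't confirm the fourth: it is probably hidden behind the post or bar, and I saw no stray ball outside the bin. None of my checks failed or disagreed.

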